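Third hand for the paint tote's end board

TASK

Slide the open plywood tray along the table until its short end is flat against and centred on the sprung end board of the assembly jig, without lifting it or upsetting anything else. Then push steadily on the tray alone so that the board gives about half of its 18 mm (some 10 N), never driving it onto its rubber stops, and keep that push for about three seconds. I am going to drive the screws, so do not back off or let go: finish while still pressing.

Things in the scene. Friction and masses are not known exactly. Their poses are not given: they have to be found in the camera images.
- tray: Loose open-topped plywood tray, empty: 150 mm long (its x), 120 mm wide (y), 55 mm high (z, up); walls 10 mm thick, floor 6 mm; 0.3 to 0.65 kg. Its short ends are alike. Origin: centre of its underside. It starts on the robot's right, its x axis pointing roughly to the robot's left.
- jig: Wooden jig fixed to the table on the robot's left, carrying the sprung end board. Origin: on the table under the middle of the end board's front face with the board at rest. x: level, the direction to push; y: across the board; z up. Its fixed parts lie behind the board: x 30 to 140 mm, y within 75 mm, up to 75 mm high.
- board_face (a point): Middle of the end board's front face, at table height; moves with the board; axes as the jig's (x = push direction, into the board). The board is upright plywood, 120 mm wide like the tray, 12 mm thick, from 3 to 75 mm above the table. Tray in place: its centre at x = -75 mm, y = 0 from here, x axes parallel.
- end_board (a joint): How far the end board is pushed back along the jig's x (m): 0 = at rest, 0.018 = on its two rubber stops. Springs of 1.2 N per mm in all, no preload: 4 mm is 5 N, 8 mm is 9.6 N, 12 mm is 14.5 N. Seen from above, the gap between the board's back and the rubber studs closes from 18 mm to 0.
- bottle_a: Bystander: orange squeeze bottle, 60 mm across, 160 mm tall, standing; origin under its middle.
- bottle_b: Bystander: black squeeze bottle, same shape, standing; origin under its middle.
- jar: Bystander: blue jar, 64 mm across, 85 mm tall; origin under its middle.
- brush_pail: Bystander: white pail, 112 mm across at the rim, 115 mm high, with brushes standing up to 260 mm; origin under its middle.
- screwdriver: Bystander: screwdriver lying along its x on the robot's right; origin under its middle.
- sanding_block: Bystander: cork sanding block 50 x 80 x 30 mm lying between robot and tray; origin under its middle.
- water_mug: Bystander: white mug, 76 mm across, 85 mm high, on the robot's right; origin under its middle.
Mind the look-alikes: they are no part of the job. Leave any pink, red or turquoise look-alike of the tray alone.

How it is judged (in metres and radians):
On the way:
1. the tray is pressed flat and centred on the end board with 5 to 15 N for two seconds (contact force between tray and jig between 5 and 15 N and value of joint end_board between 0.004 and 0.013 m and y of tray in the frame of board_face between -0.01 and 0.01 m and x of tray in the frame of board_face between -0.08 and -0.07 m and angle between the x axis of tray and the x axis of board_face, either way round below 0.06 rad and angle between tray's own z axis and vertical below 0.04 rad and height (world z) of tray below 0.005 m and contact force between the fingers and tray above 3 N and contact force between each of the arm, the fingers and jig below 0.5 N and linear speed of tray below 0.01 m/s), for 2 s.
At the end, for the whole second after the job is handed in: Fingers still press the tray (over 3 N), robot off the jig; tray and board press together with 5 to 15 N, board back 4 to 13 mm; tray end flat on the board (centre 70 to 80 mm before its face, within 3.4 deg), centred within 10 mm, on the table (within 5 mm, 2.3 deg), still (under 10 mm/s) (all of step 1); the arm keeps its last pose, push and grip.
It fails at once if the end board is driven onto its rubber stops (beyond 16.5 mm) (value of joint end_board above 0.0165 m).
It fails at once if the tray is lifted more than 20 mm or tipped more than 17 degrees (height (world z) of tray above 0.02 m or angle between tray's own z axis and vertical above 0.3 rad).
It fails at once if a bystander is moved more than 30 mm (distance of any of bottle_a, bottle_b, jar, brush_pail, screwdriver, sanding_block, water_mug from where it was at the start of the episode above 0.03 m).
It also fails if it takes over 51 s, if anything falls off the work surface, if the arm or the gripper's body presses on something with over 40 N, if the wrist force passes 120 N, or if a joint passes its speed limit or range.

ROBOT

A 6-joint arm with a two-finger parallel gripper is mounted at the origin on the work surface. World frame = base frame: x ahead of the robot, y to its left, z up, the work surface at z = 0. Lengths are in mm, angles in rad, forces in N, time in s.
With the tool pointing down it reaches from about 275 to 875 mm from the base axis. Payload 12.5 kg.
Tool frame: the origin (TCP) lies on the centre line of the jaws, within the pads' length; the fingertips stand 14 mm ahead of it and the grasp point (between the pads) lies 5 mm behind it (env.nose_length is the distance from the TCP to the fingertips, in mm); z points along the fingers, y is the line along which they close (so a half turn about z gives the same grasp; the last joint's range is limited). The gripper opens to 85 mm and grips with 20 to 120 N. Pads are 22 mm wide; open, the fingers measure 114 mm over their backs; the gripper's body (76 mm by 85 mm) begins 54 mm behind the grasp point. The pads swing forward as they close: fully open they stand 13 mm farther back than shut.
Start: joints at [-1.237, 0.351, 1.652, -0, 1.139, -0.085], TCP at [223.682, -502.445, 245.29] pointing down, gripper open.
Joint ranges: [-2.75, 2.75], [-0.79, 2.1], [0.01, 2.65], [-1.57, 4.71], [0.07, 3.14], [-2.87, 2.87]. Speed limits (rad/s): [2.22, 2.22, 2.79, 3.14, 3.14, 3.14].

INTERFACE

Orientations are given as a unit quaternion [x, y, z, w].
In Python, from station import env gives the robot as it stands.
- The arm moves only by the tool servo_tool, never from a script. Its argument "deltas" is a list of rows, each a list of 2 entries, a list of its own where there are three numbers: the shift along the tool's x, y, z in mm, then the turn, a rotation vector about the tool's x, y, z in degrees. A call has 1 to 12 rows; each row is the pose to reach, as a shift and turn from the pose commanded when the call began, along the tool's axes at that moment; what a row does not reach only later rows make up. A row lasts 1/12 s, in which the tool goes at most 41.7 mm and 7.16 degrees, less where a joint would pass 70% of its speed; a pose out of reach is approached as far as the arm can. A call with a gripper value outside its range is refused whole. "gripper" is the opening, from -1 (shut) to 1 (fully open), set as the call begins (left out, the last holds). The fingers move at their own pace and stop on an object; "grip_force" is the grip in N (left out, the last holds). Time passes only in rows, so rows that repeat a pose let the fingers close. It gives the time, the measured TCP pose, the force, the opening and the grip force at its end, in the units of the state.
- env.sense(): the state, without advancing time (a new reading comes with each control period).
- env.read_camera(name): name is "scene" or "side" or "wrist"; returns a dict with "image" (420x560x3 uint8, red, green, blue), "range_z" (420x560 float32, mm along the optical axis (not along the pixel's ray), 0 where there is no reading), "camera_matrix" (3x3 intrinsics, pixels), "position" and "rotation" of the camera in the world; the wrist camera has in their place "T_tool_cam" (4x4, takes a point from camera to tool coordinates, whose origin is the TCP and whose axes are the flange's). Camera axes: x right, y up, looking along -z (the intrinsics and any distortion apply to the point x, -y, -z); pixel columns grow to the right and rows downward; lengths in mm; the calibration is good to about 2 mm. A picture is of the moment at which its call begins: read the wrist's pose just before it.
- env.close_job(): hands the job in; it is judged then, once.
Trained networks look in a picture, given as the dict that the camera call returned (one of the last four; its "shot" number tells which), for a name from the list of things; names that differ only in an ending like _2 or _b are one class to them, and where a whole thing is asked for, a point or a joint stands for the part that bears it (a point fixed in the world has none). Each returns a list of dicts, best first, with "conf" (0 to 1); they miss things now and then, are a little off and sometimes report something else, mostly with a low value. They report only what shows in the picture. A call takes as long as a camera call. They do not tell look-alikes from the thing itself.
- env.cut_out(name, picture): "mask" (420x560 bool, what is visible of it) and "centre" ([column, row] in pixels, amid what is visible of it).
- env.mark_of(name, picture): "centre" ([column, row] in pixels: a listed point, or the origin of a listed thing).
The state is a dict: "time_s": time; "qpos": joint angles; "qvel": joint speeds; "tau": joint torques, N m; "ee_pos": TCP position; "tcp_rot": TCP orientation; "ft_force": force on the tool from outside, world axes, zero at the start; "wrist_torque": the same for the moment, N m; "opening": finger opening in mm; "grip_force": force on a finger pad.
Only numpy, scipy, OpenCV 4.12 (cv2) and the standard library are available. Lean on these libraries where they do the work, as an engineer would, in place of code of your own. Each camera call takes 0.05 s, during which the arm holds its last target. There are 200 camera calls.

## Working session

There is one attempt and no reset: what is moved stays moved. The work goes in short steps, Python scripts to look and compute and a tool call to move; the robot and the scene stay as the last step left them, time stands still between calls to the robot, and variables do not carry over. Pictures are saved under pics/ and viewed, at most 10 in all, crops included, and the job is handed in when it is done.

Besides the shell and the picture viewer there is one more tool, called after ">>>" in YAML: its name, and indented under it one key for each argument. servo_tool: Moves the arm, as the interface text tells. Its arguments: {"type":"object","properties":{"deltas":{"type":"array","items":{"type":"array"}},"gripper":{"type":"number"},"grip_force":{"type":"number"}},"required":["deltas"]}

```bash
mkdir -p pics
cat > h.py <<'E'
import numpy as np, cv2
from station import env
def pts(p):
    K=np.array(p["camera_matrix"]);z=p["range_z"];v,u=np.mgrid[0:420,0:560]
    c=np.stack([(u-K[0,2])/K[0,0]*z,-(v-K[1,2])/K[1,1]*z,-z],-1)
    if "T_tool_cam" in p:
        from scipy.spatial.transform import Rotation as R
        T=np.array(p["T_tool_cam"]);s=p["st"];c=c@T[:3,:3].T+T[:3,3]
        w=c@R.from_quat(s["tcp_rot"]).as_matrix().T+np.array(s["ee_pos"])
    else: w=c@np.array(p["rotation"]).T+np.array(p["position"])
    w[z==0]=np.nan
    return w
E
python3 - <<'E'
from h import *
print(env.sense())
ims=[]
for n in ["scene","side"]:
    p=env.read_camera(n);ims.append(p["image"]);w=pts(p);np.savez(f"{n}.npz",w=w,im=p["image"])
    print(n,p["position"],p.get("distortion"),p.keys())
    for t in ["tray","jig","end_board","bottle_a","jar","brush_pail","screwdriver","sanding_block","water_mug"]:
        for d in env.cut_out(t,p)[:3]:
            q=w[d["mask"]];q=q[~np.isnan(q[:,0])]
            if len(q): print(t,round(d["conf"],2),np.round(d["centre"]),q.shape[0],np.round(np.percentile(q,[2,50,98],axis=0)).tolist())
cv2.imwrite("pics/a.png",ims[0][:,:,::-1]);cv2.imwrite("pics/b.png",ims[1][:,:,::-1])
E
```

```text
{'time_s': 0.0, 'qpos': array([-1.23662687e+00,  3.51237580e-01,  1.65243376e+00,  5.81186390e-05,
        1.13908685e+00, -8.45721931e-02]), 'qvel': array([ 6.82953924e-04,  3.27871532e-04, -1.15503699e-03, -8.60244155e-05,
        4.76798775e-04, -4.49293588e-04]), 'tau': array([ 1.64858393e-03, -5.06081879e+01, -2.91404039e+01, -1.61785448e-05,
        4.50587715e-03,  4.32348685e-06]), 'ee_pos': array([ 223.58206606, -502.16047083,  244.75399884]), 'tcp_rot': array([ 9.78164243e-01,  2.07832561e-01, -4.63590040e-05, -5.81519068e-04]), 'ft_force': array([-0.56405971,  0.00840316, -0.87223346]), 'wrist_torque': array([-0.0486275 ,  0.0340587 , -0.02030242]), 'grip_force': 0.0, 'opening': 85.82427064091537}Traceback (most recent call last):
  File "<stdin>", line 5, in <module>
  File "h.py", line 10, in pts
    else: w=c@np.array(p["rotation"]).T+np.array(p["position"])
            ~^~~~~~~~~~~~~~~~~~~~~~~~~~
ValueError: matmul: Input operand 1 has a mismatch in its core dimension 0, with gufunc signature (n?,k),(k,m?)->(n?,m?) (size 4 is different from 3)
```

Rotation is a quaternion; fix.

```bash
sed -i 's/    else: w=.*/    else:\n        from scipy.spatial.transform import Rotation as R\n        w=c@R.from_quat(p["rotation"]).as_matrix().T+np.array(p["position"])/' h.py
python3 - <<'E'
from h import *
ims=[]
for n in ["scene","side"]:
    p=env.read_camera(n);ims.append(p["image"]);w=pts(p);np.savez(f"{n}.npz",w=w,im=p["image"])
    print(n,p["position"],p.keys())
    for t in ["tray","jig","end_board","bottle_a","jar","brush_pail","screwdriver","sanding_block","water_mug"]:
        for d in env.cut_out(t,p)[:3]:
            q=w[d["mask"]];q=q[~np.isnan(q[:,0])]
            if len(q): print(t,round(d["conf"],2),np.round(d["centre"]),q.shape[0],np.round(np.percentile(q,[2,50,98],axis=0)).tolist())
cv2.imwrite("pics/a.png",ims[0][:,:,::-1]);cv2.imwrite("pics/b.png",ims[1][:,:,::-1])
E
```

```text
scene [1135.44158756 -230.9126156   960.13325915] dict_keys(['image', 'range_z', 'camera_matrix', 'position', 'rotation', 'shot'])
tray 0.96 [232. 240.] 2674 [[503.0, -239.0, 2.0], [559.0, -163.0, 18.0], [637.0, -91.0, 58.0]]
tray 0.91 [287. 154.] 1934 [[259.0, 33.0, 3.0], [324.0, 98.0, 26.0], [407.0, 152.0, 58.0]]
tray 0.85 [430. 252.] 3097 [[711.0, 248.0, 3.0], [785.0, 328.0, 24.0], [865.0, 384.0, 58.0]]
jig 0.57 [373. 200.] 2100 [[490.0, 199.0, 1.0], [583.0, 260.0, 33.0], [642.0, 342.0, 78.0]]
jig 0.37 [309. 279.] 746 [[732.0, -49.0, 7.0], [767.0, -25.0, 82.0], [786.0, 6.0, 88.0]]
end_board 0.55 [355. 193.] 549 [[495.0, 198.0, 6.0], [559.0, 210.0, 52.0], [611.0, 254.0, 78.0]]
bottle_a 0.65 [352. 264.] 806 [[742.0, 66.0, 10.0], [772.0, 83.0, 99.0], [788.0, 115.0, 144.0]]
bottle_a 0.56 [262. 294.] 783 [[746.0, -166.0, 10.0], [776.0, -142.0, 102.0], [789.0, -114.0, 146.0]]
jar 0.98 [308. 278.] 691 [[733.0, -48.0, 13.0], [769.0, -24.0, 83.0], [786.0, 5.0, 88.0]]
brush_pail 0.75 [349. 119.] 1788 [[135.0, 258.0, 1.0], [332.0, 302.0, 93.0], [371.0, 445.0, 232.0]]
screwdriver 0.57 [148. 2
[... 961 characters left out ...]
0, 136.0]]
bottle_a 0.66 [224. 169.] 586 [[728.0, -189.0, 5.0], [746.0, -121.0, 75.0], [782.0, -110.0, 131.0]]
bottle_a 0.34 [240. 267.] 870 [[491.0, 153.0, 0.0], [538.0, 218.0, 52.0], [610.0, 290.0, 78.0]]
jar 0.71 [209. 196.] 569 [[721.0, -49.0, 6.0], [742.0, -3.0, 60.0], [779.0, 11.0, 88.0]]
brush_pail 0.57 [309. 304.] 3389 [[268.0, 178.0, 3.0], [313.0, 309.0, 99.0], [369.0, 361.0, 238.0]]
screwdriver 0.73 [304. 152.] 165 [[519.0, -417.0, 6.0], [560.0, -399.0, 20.0], [606.0, -386.0, 28.0]]
sanding_block 0.96 [336. 207.] 394 [[351.0, -168.0, 3.0], [373.0, -112.0, 30.0], [399.0, -86.0, 33.0]]
water_mug 0.61 [360. 149.] 666 [[295.0, -494.0, 3.0], [354.0, -433.0, 56.0], [395.0, -415.0, 87.0]]
```

View pics/a.png

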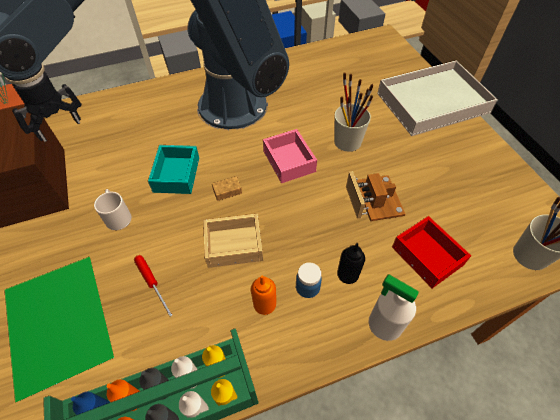

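View pics/b.png

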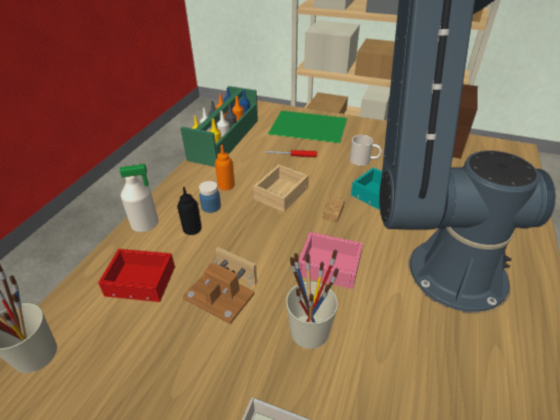

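The scene view shows the plywood tray at about (232,240) and the jig's end board at about (355,193). Pink, red and turquoise look-alikes lie elsewhere. Next I'll fit the tray and board poses.

Run:
```python
from h import *
P={}
for n in ["scene","side"]:
    w=np.load(f"{n}.npz")["w"].reshape(-1,3)
    def box(lo,hi):
        return w[np.all((w>lo)&(w<hi),axis=1)]
    for nm,q in [("tray rim",box([470,-270,50],[670,-60,64])),("board top",box([470,180,71],[660,235,84])),("board face",box([470,180,15],[660,230,65])),("jig>35",box([470,225,35],[660,360,90])),("sand",box([330,-180,22],[420,-70,40]))]:
        r=cv2.minAreaRect(q[:,:2].astype(np.float32)); print(n,nm,len(q),np.round(r[0],1),np.round(r[1],1),round(r[2],2),"z",np.round(np.median(q[:,2]),1),np.round(q.min(0)),np.round(q.max(0)))
    q=box([480,185,20],[650,228,68]);
    from numpy.linalg import svd
    # face: line fit robust
    l=cv2.fitLine(q[:,:2].astype(np.float32),cv2.DIST_HUBER,0,.01,.01).ravel();print("face line",l)
p=env.read_camera("scene");print([(d['conf'],d['centre']) for d in env.mark_of("board_face",p)],[(d['conf'],d['centre']) for d in env.mark_of("tray",p)],[(d['conf'],d['centre']) for d in env.mark_of("jig",p)])
```

```text
scene tray rim 701 [ 566.  -161.6] [150.7 123.6] 77.91 z 55.2 [ 494. -246.   50.] [641. -77.  60.]
scene board top 160 [551.6 212.4] [ 14.6 119.5] 79.06 z 75.9 [492. 196.  72.] [611. 228.  80.]
scene board face 261 [553.9 219.7] [ 29.  121.1] 80.78 z 41.2 [492. 196.  15.] [612. 229.  65.]
scene jig>35 690 [559.4 267. ] [126.4  86.3] 64.22 z 61.1 [495. 225.  35.] [606. 330.  80.]
scene sand 382 [ 378.5 -125.9] [80.  52.8] 89.76 z 30.3 [ 352. -166.   22.] [405. -86.  35.]
face line [ 9.8675257e-01 -1.6223255e-01  5.5644794e+02  2.0680341e+02]
side tray rim 416 [ 564.3 -164. ] [156.1 123.7] 77.77 z 55.4 [ 490. -247.   50.] [640. -76.  60.]
side board top 200 [550.6 211.8] [ 15.1 120.9] 80.19 z 75.5 [491. 194.  71.] [610. 227.  80.]
side board face 423 [550.6 221.7] [ 23.1 121. ] 84.07 z 47.3 [490. 204.  15.] [610. 230.  65.]
side jig>35 971 [554.4 269.4] [124.   91.5] 70.78 z 60.0 [491. 225.  35.] [602. 331.  79.]
side sand 295 [ 375.3 -125.9] [50.  84.2] 0.23 z 30.4 [ 350. -168.   22.] [400. -84.  35.]
face line [ 9.8561305e-01 -1.6901745e-01  5.4657373e+02  2.1759424e+02]
[(0.7, [351.4, 200.2])] [(0.88, [427.4, 259.4]), (0.75, [172.4, 175.6]), (0.72, [237.6, 244.7]), (0.56, [287.6, 162.6])] [(0.71, [350.6, 203.9]), (0.43, [305.7, 282.4])]
```

>>> servo_tool:
  deltas:
    - [[16, -5, 0], [0, 0, 2]]
    - [[49, -14, 0], [0, 0, 5]]
    - [[86, -24, 0], [0, 0, 8]]
    - [[123, -34, 5], [0, 0, 11]]
    - [[160, -45, 10], [0, 0, 14.5]]
    - [[198, -55, 20], [0, 0, 18]]
    - [[235, -66, 30], [0, 0, 21.5]]
    - [[272, -76, 45], [0, 0, 25]]
    - [[310, -87, 60], [0, 0, 28.5]]
    - [[346, -97, 80], [0, 0, 32]]
    - [[382, -107, 100], [0, 0, 34]]
    - [[409, -114.5, 115], [0, 0, 36.1]]
  gripper: 1
  grip_force: 60

```text
time_s: 2.25
ee_pos: [552.2, -229.4, 128.9]
tcp_rot: [0.994, -0.106, -0.0, -0.0]
ft_force: [-0.7, 0.3, 0.7]
opening: 85.2
grip_force: 0.0
```

>>> servo_tool:
  deltas:
    - [[0, 0, 0], [0, 0, 0]]
    - [[0, 0, 0], [0, 0, 0]]
    - [[0, 0, 0], [0, 0, 0]]

```text
time_s: 2.5
ee_pos: [550.6, -231.8, 130.5]
tcp_rot: [0.994, -0.105, -0.0, 0.0]
ft_force: [-0.1, -0.4, -0.5]
opening: 85.3
grip_force: 0.0
```

Run:
```python
from h import *
from scipy.spatial.transform import Rotation as R
s=env.sense();p=env.read_camera("wrist");p["st"]=s
cv2.imwrite("pics/c.png",p["image"][:,:,::-1]);w=pts(p).reshape(-1,3)
q=w[np.all((w>[470,-270,50])&(w<[670,-60,62]),axis=1)]
print(cv2.minAreaRect(q[:,:2].astype(np.float32)),q.min(0),q.max(0),len(q))
print(s["ee_pos"],R.from_quat(s["tcp_rot"]).as_matrix().round(4),s["qpos"],s["opening"])
```

```text
((565.6072387695312, -163.32936096191406), (150.56900024414062, 120.4889144897461), 77.43712615966797) [ 491.63331335 -249.50111485   50.00093532] [640.11266393 -77.65400437  57.77871319] 10904
[ 550.58998046 -231.81891628  130.51502915] [[ 9.779e-01 -2.090e-01 -0.000e+00]
 [-2.090e-01 -9.779e-01 -2.000e-04]
 [ 0.000e+00  2.000e-04 -1.000e+00]] [-4.76363768e-01  5.69975854e-01  1.62096363e+00 -1.79334492e-04
  9.50601091e-01  1.30513207e+00] 85.32213915187478
```

View pics/c.png

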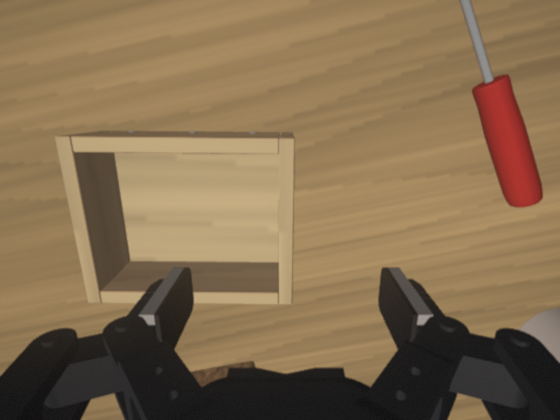

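The wrist view shows the plywood tray's rear wall (column about 287) between the fingers, and the fit is clean at 150.6 x 120.5 mm. Next: descend and grip.

>>> servo_tool:
  deltas:
    - [[0, 0, 12], [0, 0, 0.5]]
    - [[0, 0, 32], [0, 0, 0.5]]
    - [[0, 0, 52], [0, 0, 0.5]]
    - [[0, 0, 72], [0, 0, 0.5]]
    - [[0, 0, 86], [0, 0, 0.5]]
    - [[0, 0, 95], [0, 0, 0.5]]
    - [[0, 0, 95], [0, 0, 0.5]]
    - [[0, 0, 95], [0, 0, 0.5]]

```text
time_s: 3.22
ee_pos: [550.8, -231.8, 35.5]
tcp_rot: [0.994, -0.11, 0.0, 0.0]
ft_force: [0.3, 0.1, 0.7]
opening: 85.3
grip_force: 0.0
```

>>> servo_tool:
  deltas:
    - [[0, 0, 0], [0, 0, 0]]
    - [[0, 0, 0], [0, 0, 0]]
    - [[0, 0, 0], [0, 0, 0]]
    - [[0, 0, 0], [0, 0, 0]]
    - [[0, 0, 0], [0, 0, 0]]
    - [[0, 0, 0], [0, 0, 0]]
    - [[0, 0, 0], [0, 0, 0]]
    - [[0, 0, 0], [0, 0, 0]]
    - [[0, 0, 0], [0, 0, 0]]
    - [[0, 0, 0], [0, 0, 0]]
    - [[0, 0, 0], [0, 0, 0]]
    - [[0, 0, 0], [0, 0, 0]]
  gripper: -1
  grip_force: 60

```text
time_s: 4.22
ee_pos: [551.0, -231.6, 35.6]
tcp_rot: [0.994, -0.11, 0.0, 0.0]
ft_force: [-1.0, 0.5, 5.5]
opening: 8.9
grip_force: 59.6
```

```bash
cat > look.py <<'E'
from h import *
from scipy.spatial.transform import Rotation as R
s=env.sense();p=env.read_camera("wrist");p["st"]=s
m=R.from_quat(s["tcp_rot"]).as_matrix();c=np.array(s["ee_pos"])
w=pts(p).reshape(-1,3)
t=(w-c)@m  # tool frame
# tray ahead: tool -y side
q=w[(abs(t[:,0])<75)&(t[:,1]<-25)&(t[:,1]>-100)&(w[:,2]>50)&(w[:,2]<61)]
print("tray",cv2.minAreaRect(q[:,:2].astype(np.float32)),len(q),np.median(q[:,2]))
b=w[np.all((w>[450,150,71])&(w<[660,250,82]),axis=1)]
if len(b)>50: print("board",cv2.minAreaRect(b[:,:2].astype(np.float32)),len(b))
print(c,np.degrees(np.arctan2(m[1,0],m[0,0])),m[2].round(4),s["qpos"].round(3),s["opening"],s["ft_force"],s["grip_force"])
cv2.imwrite("pics/w%d.png"%p["shot"],p["image"][:,:,::-1]);print(p["shot"])
E
python3 look.py
```

```text
tray ((617.8327026367188, -182.48297119140625), (74.99234008789062, 10.627717018127441), 77.48978424072266) 6459 55.398001382442004
[ 550.95587822 -231.587596     35.60921138] -12.598666897912992 [ 4.e-04  1.e-04 -1.e+00] [-0.476  0.712  1.654 -0.     0.775  1.315] 8.870229220123386 [-1.02639773  0.54083759  5.5325658 ] 59.64860379695892
6
```

>>> servo_tool:
  deltas:
    - [[-3, -8, 0], [0, 0, -0.2]]
    - [[-8, -23, 0], [0, 0, -0.4]]
    - [[-15, -43, 0], [0, 0, -0.7]]
    - [[-23, -66, 0], [0, 0, -1]]
    - [[-32, -92, 0], [0, 0, -1.3]]
    - [[-41, -118, 0], [0, 0, -1.6]]
    - [[-51, -145, 0], [0, 0, -1.9]]
    - [[-60, -171, 0], [0, 0, -2.1]]
    - [[-69, -197, 0], [0, 0, -2.3]]
    - [[-77, -220, 0], [0, 0, -2.5]]
    - [[-84, -240, 0], [0, 0, -2.6]]
    - [[-88.4, -252, 0], [0, 0, -2.6]]

```text
time_s: 5.27
ee_pos: [519.2, 35.6, 35.6]
tcp_rot: [0.996, -0.086, 0.0, 0.0]
ft_force: [0.6, -4.6, 5.1]
opening: 9.1
grip_force: 59.8
```

>>> servo_tool:
  deltas:
    - [[0, 0, 0], [0, 0, 0]]
    - [[0, 0, 0], [0, 0, 0]]
    - [[0, 0, 0], [0, 0, 0]]

```text
time_s: 5.52
ee_pos: [519.3, 34.9, 35.6]
tcp_rot: [0.996, -0.087, 0.0, -0.0]
ft_force: [-0.6, 6.3, 6.4]
opening: 9.2
grip_force: 60.3
```

```bash
python3 look.py
python3 - <<'E'
from h import *
for n in ["scene","side"]:
    p=env.read_camera(n);w=pts(p).reshape(-1,3)
    f=lambda lo,hi:w[np.all((w>lo)&(w<hi),axis=1)]
    a=f([420,-60,50],[660,185,60]);b=f([470,180,71],[660,235,84])
    print(n,cv2.minAreaRect(a[:,:2].astype(np.float32)),len(a),cv2.minAreaRect(b[:,:2].astype(np.float32)))
    cv2.imwrite(f"pics/d_{n}.png",cv2.resize(p["image"][120:300,150:450,::-1],None,fx=2.5,fy=2.5))
E
```

```text
tray ((583.8890380859375, 86.93504333496094), (74.88335418701172, 10.478449821472168), 80.13877868652344) 6430 55.370063215496685
[519.34354106  34.85985002  35.55116653] -9.96693915366374 [ 1.e-04 -9.e-04 -1.e+00] [-2.300e-02  6.150e-01  1.864e+00  1.000e-03  6.620e-01  1.721e+00] 9.221737205898805 [-0.63992575  6.31070781  6.4213498 ] 60.26583909988403
7
scene ((531.081298828125, 98.99932861328125), (163.32476806640625, 123.35920715332031), 80.54654693603516) 490 ((551.6009521484375, 213.01400756835938), (13.450983047485352, 120.3292465209961), 79.50863647460938)
side ((529.6043701171875, 101.40259552001953), (159.70018005371094, 121.64627838134766), 80.28435516357422) 548 ((549.8721923828125, 211.14349365234375), (15.880130767822266, 120.69711303710938), 78.66629028320312)
```

View pics/d_scene.png

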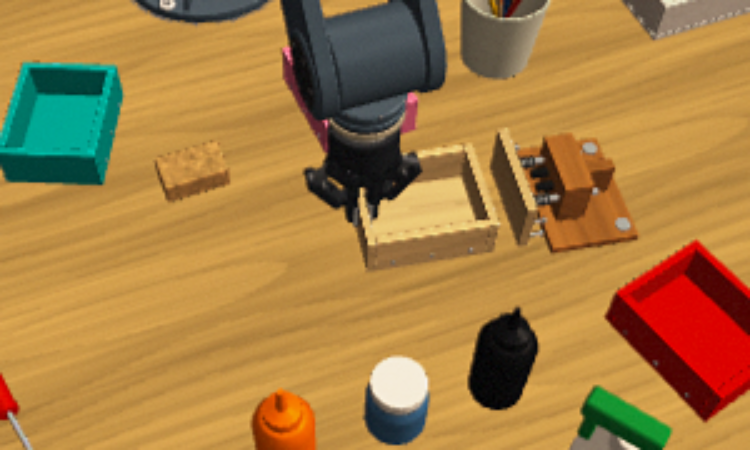

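The scene crop shows the tray gripped by its rear wall at (360,190), flat on the table and squarely facing the board at (515,185), with a gap of about 29 mm. Next I'll approach it.

>>> servo_tool:
  deltas:
    - [[0, -2, -0.3], [0, 0, 0.1]]
    - [[0.2, -5, -0.5], [0, 0, 0.2]]
    - [[0.5, -9, -0.5], [0, 0, 0.3]]
    - [[0.5, -13, -0.5], [0, 0, 0.3]]
    - [[0.5, -17, -0.5], [0, 0, 0.3]]
    - [[0.5, -20, -0.5], [0, 0, 0.3]]
    - [[0.5, -22, -0.5], [0, 0, 0.3]]
    - [[0.5, -23, -0.5], [0, 0, 0.3]]
    - [[0.5, -23, -0.5], [0, 0, 0.3]]
    - [[0.5, -23, -0.5], [0, 0, 0.3]]

```text
time_s: 6.5
ee_pos: [523.9, 56.5, 35.6]
tcp_rot: [0.996, -0.09, -0.0, -0.0]
ft_force: [0.8, 1.7, -3.6]
opening: 9.1
grip_force: 58.6
```

>>> servo_tool:
  deltas:
    - [[0, -0.5, 0], [0, 0, 0]]
    - [[0, -1, 0], [0, 0, 0]]
    - [[0, -1.5, 0], [0, 0, 0]]
    - [[0, -2, 0], [0, 0, 0]]
    - [[0, -2, 0], [0, 0, 0]]

```text
time_s: 6.92
ee_pos: [524.3, 58.3, 35.8]
tcp_rot: [0.996, -0.09, -0.0, 0.0]
ft_force: [-0.1, -0.9, -3.9]
opening: 9.1
grip_force: 58.6
```

>>> servo_tool:
  deltas:
    - [[0, -0.5, 0], [0, 0, 0]]
    - [[0, -1, 0], [0, 0, 0]]
    - [[0, -1.5, 0], [0, 0, 0]]
    - [[0, -2, 0], [0, 0, 0]]
    - [[0, -2, 0], [0, 0, 0]]

```text
time_s: 7.33
ee_pos: [524.7, 60.3, 35.8]
tcp_rot: [0.996, -0.09, -0.0, -0.0]
ft_force: [-0.4, 0.4, -3.4]
opening: 8.8
grip_force: 58.6
```

>>> servo_tool:
  deltas:
    - [[0, -0.5, 0], [0, 0, 0]]
    - [[0, -1, 0], [0, 0, 0]]
    - [[0, -1.5, 0], [0, 0, 0]]
    - [[0, -2, 0], [0, 0, 0]]
    - [[0, -2, 0], [0, 0, 0]]

```text
time_s: 7.75
ee_pos: [525.1, 62.3, 35.8]
tcp_rot: [0.996, -0.09, 0.0, -0.0]
ft_force: [0.4, -1.2, -4.4]
opening: 9.1
grip_force: 58.6
```

```bash
cat > look2.py <<'E'
from h import *
import sys
for n in ["scene","side"]:
    p=env.read_camera(n);w=pts(p).reshape(-1,3)
    f=lambda lo,hi:w[np.all((w>lo)&(w<hi),axis=1)]
    b=f([470,180,71],[660,245,84]);r=cv2.minAreaRect(b[:,:2].astype(np.float32))
    e=np.array([.175,.9846]);l=np.array([-.9846,.175])
    u=b[:,:2]@e-297.7-6;v=b[:,:2]@l+506.2;k=abs(v)<50
    print(n,"board push est (median)",np.median(u[k]),r)
    d=env.cut_out("tray",p)
    cv2.imwrite(f"pics/{sys.argv[1]}_{n}.png",cv2.resize(p["image"][130:310,180:440,::-1] if n=="scene" else p["image"][170:330,160:360,::-1],None,fx=3,fy=3))
E
python3 look.py;python3 look2.py e
```

```text
tray ((590.2115478515625, 113.94187927246094), (74.93280029296875, 10.14824390411377), 79.8010482788086) 6367 55.486515512302745
[525.08441538  62.28159071  35.7945869 ] -10.30016948778321 [ 0.e+00 -1.e-04 -1.e+00] [0.03  0.625 1.842 0.    0.675 1.78 ] 9.136535244294299 [ 0.42722068 -1.1944018  -4.43544485] 58.57298791408539
10
scene board push est (median) 1.6567585913695098 ((552.0362548828125, 212.76283264160156), (12.561639785766602, 118.82996368408203), 80.15849304199219)
side board push est (median) 2.573062825011334 ((549.9782104492188, 212.0592803955078), (13.645785331726074, 120.453125), 79.49613952636719)
```

>>> servo_tool:
  deltas:
    - [[0, -0.5, 0.1], [0, 0, 0]]
    - [[0, -1, 0.2], [0, 0, 0]]
    - [[0, -1.5, 0.2], [0, 0, 0]]
    - [[0, -2, 0.2], [0, 0, 0]]
    - [[0, -2, 0.2], [0, 0, 0]]
    - [[0, -2, 0.2], [0, 0, 0]]

```text
time_s: 8.5
ee_pos: [525.5, 64.1, 35.6]
tcp_rot: [0.996, -0.09, 0.0, 0.0]
ft_force: [0.5, -4.0, -1.4]
opening: 9.3
grip_force: 58.9
```

>>> servo_tool:
  deltas:
    - [[0, -0.5, 0], [0, 0, 0]]
    - [[0, -1, 0], [0, 0, 0]]
    - [[0, -1.5, 0], [0, 0, 0]]
    - [[0, -2, 0], [0, 0, 0]]
    - [[0, -2, 0], [0, 0, 0]]
    - [[0, -2, 0], [0, 0, 0]]

```text
time_s: 9.0
ee_pos: [525.9, 65.9, 35.6]
tcp_rot: [0.996, -0.09, 0.0, 0.0]
ft_force: [0.7, -6.0, -1.4]
opening: 9.3
grip_force: 59.0
```

>>> servo_tool:
  deltas:
    - [[0, -0.5, 0], [0, 0, 0]]
    - [[0, -1, 0], [0, 0, 0]]
    - [[0, -1.5, 0], [0, 0, 0]]
    - [[0, -2, 0], [0, 0, 0]]
    - [[0, -2, 0], [0, 0, 0]]
    - [[0, -2, 0], [0, 0, 0]]

```text
time_s: 9.5
ee_pos: [526.3, 67.7, 35.7]
tcp_rot: [0.996, -0.09, 0.0, 0.0]
ft_force: [0.9, -7.4, -1.3]
opening: 9.5
grip_force: 59.0
```

```bash
python3 look.py;python3 look2.py f
```

```text
tray ((591.0421142578125, 119.40824890136719), (74.88529205322266, 10.665241241455078), 79.84449768066406) 6460 55.40879715894981
[526.31305482  67.67985041  35.67180009] -10.295855714173843 [ 4.e-04  4.e-04 -1.e+00] [ 4.000e-02  6.270e-01  1.837e+00 -1.000e-03  6.770e-01  1.792e+00] 9.462626534990097 [ 0.86760987 -7.382383   -1.33559096] 59.02968764305115
13
scene board push est (median) 6.945753272239642 ((552.73681640625, 218.06398010253906), (13.095420837402344, 121.44561767578125), 79.74947357177734)
side board push est (median) 7.562874940013529 ((550.8986206054688, 217.09278869628906), (14.582189559936523, 121.86260986328125), 80.04161834716797)
```

View pics/f_scene.png

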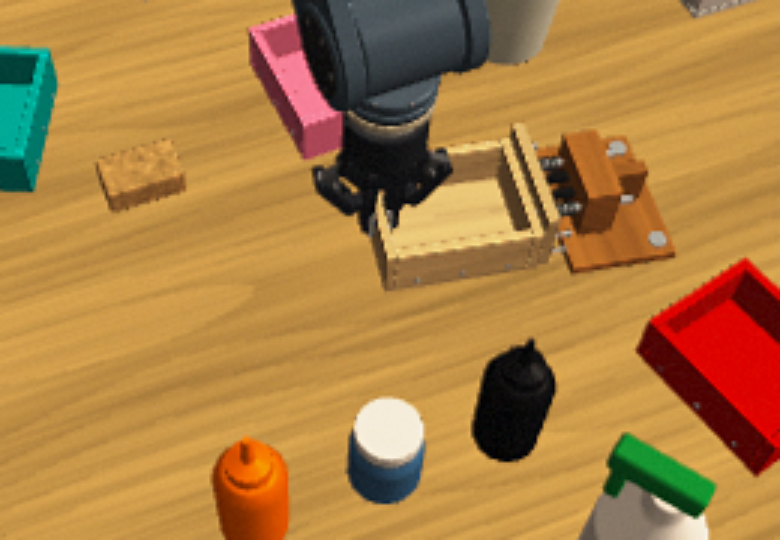

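The scene crop shows the tray end flat against the board at (535,195), with the board pushed back about 5–6 mm. I'll push 3 mm more and hold.

>>> servo_tool:
  deltas:
    - [[0, -0.5, 0], [0, 0, 0]]
    - [[0, -1, 0], [0, 0, 0]]
    - [[0, -1.5, 0], [0, 0, 0]]
    - [[0, -2, 0], [0, 0, 0]]
    - [[0, -2.5, 0], [0, 0, 0]]
    - [[0, -3, 0], [0, 0, 0]]
    - [[0, -3, 0], [0, 0, 0]]
    - [[0, -3, 0], [0, 0, 0]]

```text
time_s: 10.42
ee_pos: [526.9, 70.3, 35.7]
tcp_rot: [0.996, -0.09, 0.0, 0.0]
ft_force: [0.1, -11.5, -2.2]
opening: 8.9
grip_force: 59.2
```

```bash
python3 look.py;python3 look2.py g
```

```text
tray ((591.6889038085938, 122.01220703125), (74.88985443115234, 10.454054832458496), 79.84610748291016) 6479 55.41851658470374
[526.89667408  70.2872225   35.66111795] -10.28588516983769 [ 5.e-04  9.e-04 -1.e+00] [ 0.045  0.628  1.835 -0.002  0.678  1.797] 8.929631614548024 [  0.0629667  -11.47497075  -2.15140063] 59.15344834327698
16
scene board push est (median) 9.709294924134383 ((553.0375366210938, 220.85897827148438), (13.319618225097656, 121.61125183105469), 80.50802612304688)
side board push est (median) 10.258936024583932 ((551.3480834960938, 219.90133666992188), (14.860811233520508, 120.76273345947266), 79.70563507080078)
```

View pics/g_side.png

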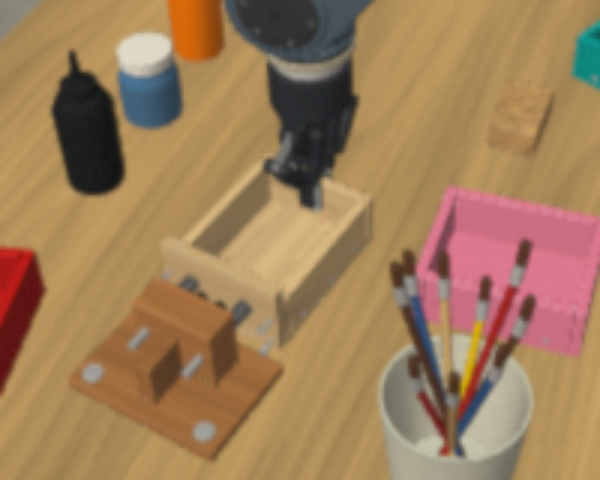

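The side view shows the tray flat and centred on the board at about (225,290), with a gap left to the stops. The board has given about 8 mm at roughly 10 N, so I'll hold there.

>>> servo_tool:
  deltas:
    - [[0, 0, 0], [0, 0, 0]]
    - [[0, 0, 0], [0, 0, 0]]
    - [[0, 0, 0], [0, 0, 0]]
    - [[0, 0, 0], [0, 0, 0]]
    - [[0, 0, 0], [0, 0, 0]]
    - [[0, 0, 0], [0, 0, 0]]
    - [[0, 0, 0], [0, 0, 0]]
    - [[0, 0, 0], [0, 0, 0]]
    - [[0, 0, 0], [0, 0, 0]]
    - [[0, 0, 0], [0, 0, 0]]
    - [[0, 0, 0], [0, 0, 0]]
    - [[0, 0, 0], [0, 0, 0]]

```text
time_s: 11.67
ee_pos: [526.9, 70.3, 35.7]
tcp_rot: [0.996, -0.09, 0.0, 0.0]
ft_force: [1.7, -10.6, -2.3]
opening: 9.2
grip_force: 59.2
```

>>> servo_tool:
  deltas:
    - [[0, 0, 0], [0, 0, 0]]
    - [[0, 0, 0], [0, 0, 0]]
    - [[0, 0, 0], [0, 0, 0]]
    - [[0, 0, 0], [0, 0, 0]]
    - [[0, 0, 0], [0, 0, 0]]
    - [[0, 0, 0], [0, 0, 0]]
    - [[0, 0, 0], [0, 0, 0]]
    - [[0, 0, 0], [0, 0, 0]]
    - [[0, 0, 0], [0, 0, 0]]
    - [[0, 0, 0], [0, 0, 0]]
    - [[0, 0, 0], [0, 0, 0]]
    - [[0, 0, 0], [0, 0, 0]]

```text
time_s: 12.67
ee_pos: [526.9, 70.3, 35.7]
tcp_rot: [0.996, -0.09, 0.0, 0.0]
ft_force: [0.8, -10.8, -1.6]
opening: 9.2
grip_force: 59.2
```

>>> servo_tool:
  deltas:
    - [[0, 0, 0], [0, 0, 0]]
    - [[0, 0, 0], [0, 0, 0]]
    - [[0, 0, 0], [0, 0, 0]]
    - [[0, 0, 0], [0, 0, 0]]
    - [[0, 0, 0], [0, 0, 0]]
    - [[0, 0, 0], [0, 0, 0]]
    - [[0, 0, 0], [0, 0, 0]]
    - [[0, 0, 0], [0, 0, 0]]
    - [[0, 0, 0], [0, 0, 0]]
    - [[0, 0, 0], [0, 0, 0]]
    - [[0, 0, 0], [0, 0, 0]]
    - [[0, 0, 0], [0, 0, 0]]

```text
time_s: 13.67
ee_pos: [526.9, 70.3, 35.7]
tcp_rot: [0.996, -0.09, 0.0, 0.0]
ft_force: [0.2, -11.2, -2.8]
opening: 9.0
grip_force: 59.2
```

```bash
python3 look.py;python3 look2.py k
```

```text
tray ((591.6520385742188, 122.00511169433594), (74.83826446533203, 10.46527099609375), 79.83636474609375) 6476 55.41442619621048
[526.89069769  70.29309115  35.6700083 ] -10.287125316707746 [ 5.e-04  9.e-04 -1.e+00] [ 0.045  0.628  1.835 -0.002  0.678  1.797] 8.956991584802305 [  0.24408138 -11.18164815  -2.79022208] 59.15381848812103
19
scene board push est (median) 9.508614740826175 ((554.0519409179688, 220.5178680419922), (13.13254451751709, 119.98902130126953), 80.0471420288086)
side board push est (median) 10.431494512140375 ((551.1590576171875, 219.7493896484375), (14.467366218566895, 119.78311920166016), 80.22919464111328)
```

Steady at about 11 N, square and centred. Handing in.

```bash
python3 -c "
from station import env
print(env.close_job())"
```

```text
the job is handed in; nothing more can be done
None
```

I handed the job in with the tray flat and centred on the end board. The arm is still gripping and pressing at about 11 N wrist force, and the board has given roughly 8 mm by camera. It had held steady for just over 3 s, but the hand-in reported no verdict.

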